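Load the trolley hook into the slotted rail

TASK

Take the hook that stands on the small four-roller trolley, set it into the flared open end of the slotted rail and slide it along inside the rail all the way in to the end stop. Leave it there standing upright in the rail, and leave the hook with the round base standing where it is.

Things in the scene. Friction and masses are not known exactly. Their poses are not given: they have to be found in the camera images.
- trolley_hook: Hook to load: steel double hook on a foot 30 wide (x), 38 long (y), 14 mm high with four dark rollers (fixed; it slides). Origin: centre of underside, z up. Symmetric; its y goes along the rail. 8 mm neck plate to z 46; grip block 12 thick (x), 26 long (y), z 46 to 78 mm, to pinch along x. Two 6 mm horns leave the neck along +-y above z 34, turn up to y +-41, z 59 mm. Starts upright on bench.
- stand_hook: The wrong hook, to be left alone: the same double hook and grip block, but on a flat round steel base 64 mm in diameter and 8 mm thick, which does not fit the rail. Origin: centre of the base's underside, z up. 78 mm high.
- hook_rail: Fixed slotted aluminium rail along y, 250 mm long, on two posts. Origin: bench top under its middle; z up. Channel floor at z 70 mm. Closed channel from end stop's face (y -117) to y +35 mm: 38 mm wide inside; lips z 91 to 95 mm leave a slot 16 mm wide at x 0. Loading bay with open +y end: y +35 to +117. A trolley that is home has its foot's centre at x 0, y -98, z 70 mm.
- rail_bay (a point): Point on the floor of the rail's loading bay (rail x 0, y +95, z 70 mm; same axes as the rail), where the trolley foot's centre can be set down from above. The bay has no lips; its low flared side walls (top 16 mm above this floor) narrow from 61 mm inside width at the open +y end to 38 mm where the lips begin, 60 mm from here towards -y.
Things that resemble listed ones, but are neither listed nor needed, are in the scene too. What is shaped like the trolley_hook but purple is not meant.

How it is judged:
At the end, for the whole second after the job is handed in: The trolley's foot is inside the closed channel on its floor, within 15 mm of the end stop, upright within 10 degrees and in line with the rail, at rest; the round-based hook still stands upright, moved by no more than 30 mm (y of trolley_hook in the frame of hook_rail between -0.11 and -0.083 m and x of trolley_hook in the frame of hook_rail between -0.008 and 0.008 m and z of trolley_hook in the frame of hook_rail between 0.064 and 0.076 m and angle between each of trolley_hook, stand_hook's own z axis and vertical below 0.175 rad and angle between the y axis of trolley_hook and the y axis of hook_rail, either way round below 0.3 rad and linear speed of trolley_hook below 0.02 m/s); the robot touches nothing.
It fails at once if the round-based hook is moved more than 30 mm (distance of stand_hook from where it was at the start of the episode above 0.03 m).
It also fails if it takes over 42 s, if anything falls off the work surface, if the arm or the gripper's body presses on something with over 40 N, if the wrist force passes 120 N, or if a joint passes its speed limit or range.

ROBOT

A 6-joint arm with a two-finger parallel gripper is mounted at the origin on a cart in front of the work surface, level with it; the furniture and walls round the work are solid. World frame = base frame: x ahead of the robot, y to its left, z up, the work surface at z = 0. Lengths are in m, angles in rad, forces in N, time in s.
With the tool pointing down it reaches from about 0.35 to 0.775 m from the base axis. Payload 7.3 kg.
Tool frame: the origin (TCP) lies at the very end of the fingers, on their centre line; the grasp point (between the pads) lies 19 mm behind it; z points along the fingers, y is the line along which they close (so a half turn about z gives the same grasp; the last joint's range is limited). The gripper opens to 92 mm and grips with 3 to 60 N. Pads are 19 mm wide; open, the fingers measure 130 mm over their backs; the gripper's body (75 mm by 190 mm) begins 47 mm behind the grasp point.
Start: joints at [1.173, 0.342, 1.524, -0, 1.275, -0.146], TCP at [0.131, 0.508, 0.227] pointing down, gripper open.
Joint ranges: [-2.53, 2.53], [-0.77, 2.02], [0.04, 2.7], [-1, 4.14], [0.28, 2.66], [-3.11, 3.11]. Speed limits (rad/s): [2.57, 2.57, 3.14, 3.14, 3.14, 3.14].

INTERFACE

Orientations are given as [roll, pitch, yaw] about the fixed x, y, z axes, in that order (R = Rz(yaw) Ry(pitch) Rx(roll)).
In Python, from cell import robot gives the robot as it stands. The module is installed in compiled form; this text tells all that it offers.
- The arm moves only by the tool arm_command, never from a script. Its argument "moves" is a list of rows, each a list of 3 entries, a list of its own where there are three numbers: the shift along the tool's x, y, z in m, then the turn, a rotation vector about the tool's x, y, z in rad, then the finger opening in m, from 0 to 0.0918. In form: [[[dx, dy, dz], [ax, ay, az], claw], ...]. A call has exactly 5 rows; each row is the pose to reach, as a shift and turn from the pose commanded when the call began, along the tool's axes at that moment; what a row does not reach only later rows make up. A row lasts 1/10 s, in which the tool goes at most 50 mm and 8.59 degrees, less where a joint would pass 70% of its speed; a pose out of reach is approached as far as the arm can. A call with a gripper value outside its range is refused whole. The fingers move at their own pace and stop on an object; "squeeze" is the grip in N (left out, the last holds). Time passes only in rows, so rows that repeat a pose let the fingers close, or fill a call up. It gives the time, the measured TCP pose, the force, the opening and the grip force at its end, in the units of the state.
- robot.observe(): the state, without advancing time (a new reading comes with each control period).
- robot.read_camera(name): name is "scene" or "top"; returns the picture (384x512x3 uint8, red, green, blue); there is no depth.
- robot.camera_model(name): a dict with "fx", "fy", "cx", "cy" (pixels), "R" (3x3) and "t" (3): a world point X has camera coordinates R X + t. Camera axes: x right, y down, z forward; pixel columns grow to the right and rows downward; lengths in m; the calibration is good to about 2 mm. A picture is of the moment at which its call begins. camera_model takes no time and is no camera call.
- robot.hand_in(): hands the job in; it is judged then, once.
The state is a dict: "time": time; "qpos": joint angles; "qvel": joint speeds; "joint_efforts": joint torques, N m; "tool_pos": TCP position; "tool_rot": TCP orientation; "contact_force": force on the tool from outside, world axes, zero at the start; "torque": the same for the moment, N m; "opening": finger opening in m; "grip_force": force on a finger pad.
Only numpy, scipy, OpenCV 4.12 (cv2) and the standard library are available. Lean on these libraries where they do the work, as an engineer would, in place of code of your own. Each camera call takes 0.05 s, during which the arm holds its last target. There are 200 camera calls.

## Working session

There is one attempt and no reset: what is moved stays moved. The work goes in short steps, Python scripts to look and compute and a tool call to move; the robot and the scene stay as the last step left them, time stands still between calls to the robot, and variables do not carry over. Pictures are saved under pics/ and viewed, at most 10 in all, crops included, and the job is handed in when it is done.

Besides the shell and the picture viewer there is one more tool, called after "Call:" in YAML: its name, and indented under it one key for each argument. arm_command: Moves the arm, as the interface text tells. Its arguments: {"type":"object","properties":{"moves":{"type":"array"},"squeeze":{"type":"number"}},"required":["moves"]}

```bash
mkdir -p pics
python3 - <<'E'
from cell import robot
import cv2,json
for n in("scene","top"):
    im=robot.read_camera(n);cv2.imwrite(f"pics/{n}0.png",im[:,:,::-1])
    m=robot.camera_model(n);print(n,{k:(v.round(4).tolist() if hasattr(v,'round') and hasattr(v,'tolist') else v) for k,v in m.items()})
s=robot.observe();print(s)
E
```

```text
scene {'fx': 468.1385190864303, 'fy': 468.1385190864303, 'cx': 257.2525527964332, 'cy': 187.5507829924579, 'R': [[0.8658, -0.5, -0.0198], [-0.2891, -0.4675, -0.8354], [0.4084, 0.729, -0.5493]], 't': [-0.3218, 0.2593, 0.9221]}
top {'fx': 459.9027708645493, 'fy': 459.9027708645493, 'cx': 256.1464831980816, 'cy': 193.20805838874074, 'R': [[-0.0049, -0.9999, -0.0136], [-0.9907, 0.0067, -0.1362], [0.1363, 0.0128, -0.9906]], 't': [0.1588, 0.4483, 0.9501]}
{'time': 0.1, 'qpos': array([ 1.17299679e+00,  3.42669680e-01,  1.52489120e+00, -1.97612056e-05,
        1.27538416e+00, -1.46004451e-01]), 'qvel': array([-0.00161241, -0.00065543, -0.00114794, -0.00098497, -0.00155883,
        0.00054827]), 'joint_efforts': array([ 2.24679730e-03, -4.32003629e+01, -2.44696283e+01,  7.18253315e-02,
        5.26667212e-02, -7.54856751e-05]), 'tool_pos': array([0.13065146, 0.50812692, 0.22611639]), 'tool_rot': array([-3.14025190e+00, -1.78057577e-04,  2.88980322e+00]), 'contact_force': array([ 0.3547791 , -0.62974145, -0.43593244]), 'torque': array([-0.00605605,  0.01546987,  0.01919955]), 'grip_force': 0.0, 'opening': 0.09188262551470171}
```

View pics/scene0.png

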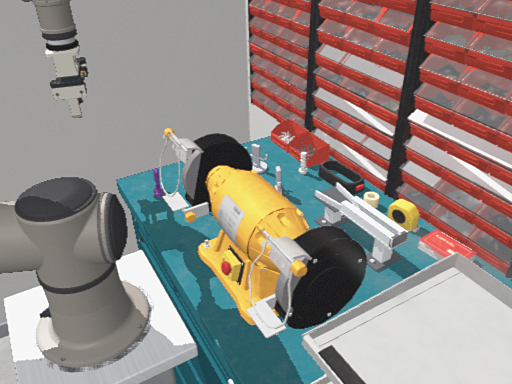

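View pics/top0.png

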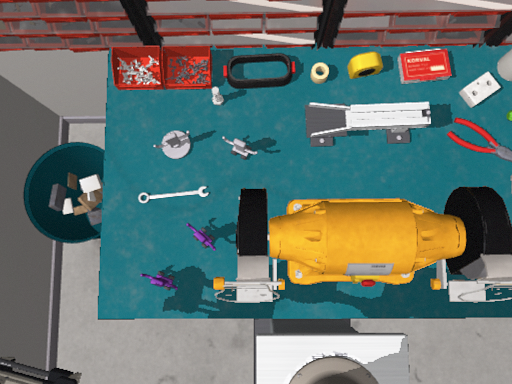

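Candidates in the top view for the hook:
- the grey hook at (240,147)
- the round-based hook at (175,143)
- the small grey fitting at (217,95)
- the purple hooks at (200,235) and (158,280)

By the description it is the one at (240,147). I'll check it in a crop.

Run:
```python
import cv2,numpy as np
t=cv2.imread("pics/top0.png");s=cv2.imread("pics/scene0.png")
a=cv2.resize(t[85:175,140:460],(800,225),interpolation=cv2.INTER_CUBIC)
b=cv2.resize(t[120:175,205:275],(400,314),interpolation=cv2.INTER_CUBIC)
c=cv2.resize(s[140:210,230:320],(400,311),interpolation=cv2.INTER_CUBIC)
c=cv2.copyMakeBorder(c,0,3,0,0,cv2.BORDER_CONSTANT)
cv2.imwrite("pics/c1.png",np.vstack([a,np.hstack([b,c])]))
```

```text
(no output)
```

View pics/c1.png

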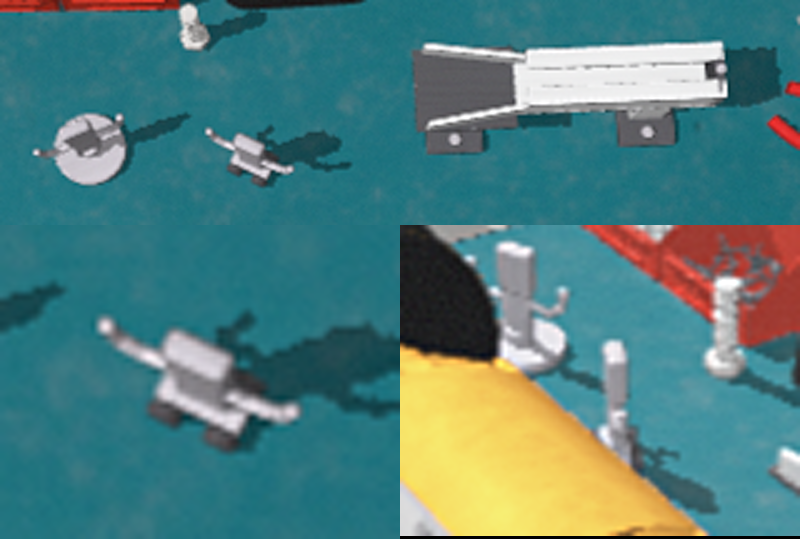

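The top-left crop shows the round base at top px (175,143). The bottom-left crop shows the wanted roller-footed grey hook at top px (240,147), with horn tips at (223.4,137.7) and (255.8,152.7). The rail's flare opens left at about px x 308 and its end stop is at about px x 430.

```bash
cat > h.py <<'E'
from cell import robot
import numpy as np,cv2
def ray(n,uv,z):
    m=robot.camera_model(n);R=np.array(m["R"]);t=np.array(m["t"])
    C=-R.T@t;d=R.T@np.array([(uv[0]-m["cx"])/m["fx"],(uv[1]-m["cy"])/m["fy"],1]);return C+d*(z-C[2])/d[2]
def proj(n,X):
    m=robot.camera_model(n);c=np.atleast_2d(X)@np.array(m["R"]).T+np.array(m["t"])
    return np.c_[c[:,0]/c[:,2]*m["fx"]+m["cx"],c[:,1]/c[:,2]*m["fy"]+m["cy"]]
def pose(x,y,yaw,P,z=0):
    c,s=np.cos(yaw),np.sin(yaw);P=np.array(P,float);return P@np.array([[c,s,0],[-s,c,0],[0,0,1]])+[x,y,z]
E
python3 - <<'E'
from h import *
a=ray("top",(223.4,137.7),.059);b=ray("top",(255.8,152.7),.059)
print("hook",a,b,(a+b)/2,np.linalg.norm(a-b),"blocktop",ray("top",(240,141.9),.078))
d=a-b;print("yaw of +y axis",np.arctan2(-d[0],d[1]))
print("stand top",ray("top",(173.5,139.5),.078))
f=lambda u,v:(140+u/2.5,85+v/2.5)
for n,u,v,z in [("bayA",424,45,.086),("bayB",430,127,.086),("lipA",527,50,.095),("lipB",522,107,.095),("endA",722,42,.095),("endB",724,104,.095)]: print(n,ray("top",f(u,v),z))
# grinder height via common points: wheel hub tops
# overlay rail grossly
big=cv2.resize(cv2.imread("pics/top0.png")[90:155,295:445],(800,347),interpolation=cv2.INTER_CUBIC)
s2=cv2.resize(cv2.imread("pics/scene0.png")[175:275,305:415],(275,250),interpolation=cv2.INTER_CUBIC)
cv2.imwrite("pics/c2.png",np.vstack([big,cv2.copyMakeBorder(s2,0,0,0,525,cv2.BORDER_CONSTANT)]))
E
```

```text
hook [0.56425506 0.22441801 0.059     ] [0.53133307 0.1561289  0.059     ] [0.54779407 0.19027346 0.059     ] 0.07581068743194132 blocktop [0.55005464 0.18841515 0.078     ]
yaw of +y axis -0.4492231078154425
stand top [0.55630151 0.32627064 0.078     ]
bayA [0.62931187 0.04397974 0.086     ]
bayB [0.55960316 0.04051487 0.086     ]
lipA [ 0.62119052 -0.03904738  0.095     ]
lipB [ 0.57325216 -0.03342252  0.095     ]
endA [ 0.62645273 -0.19804544  0.095     ]
endB [ 0.57432149 -0.19675072  0.095     ]
```

View pics/c2.png

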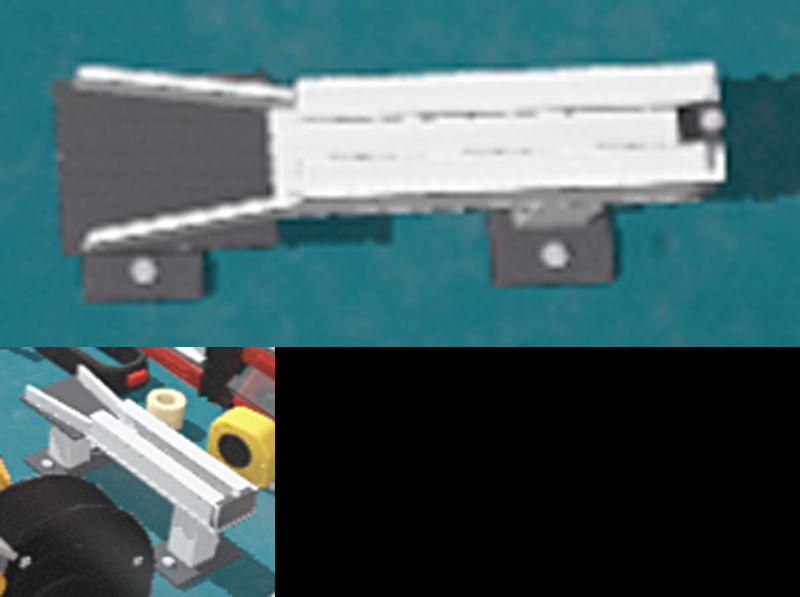

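Run:
```python
from h import *
f=lambda u,v:(295+u/5.333,90+v/5.333)
A=ray("top",f(300,138),.095);B=ray("top",f(715,122),.095);d=A-B
yaw=np.arctan2(-d[0],d[1]);print(A,B,"rail yaw",yaw)
y0=-.073; x0=A[0]+(B-A)[0]*(y0-A[1])/(B-A)[1];print("rail",x0,y0)
# overlay
im=cv2.resize(cv2.imread("pics/top0.png")[90:155,205:445],(960,260),interpolation=cv2.INTER_CUBIC)
def dr(P,n="top"):
    q=proj(n,P);
    q=((q-[205,90])*4).astype(np.int32);cv2.polylines(im,[q],True,(0,0,255),1)
for s in(1,-1):
    dr(pose(x0,y0,yaw,[[s*8,35,95],[s*19,35,95],[s*19,-117,95],[s*8,-117,95]]/np.array(1000.)))
dr(pose(x0,y0,yaw,np.array([[19,35,86],[30.5,117,86],[-30.5,117,86],[-19,35,86]])/1e3))
hx,hy,hw=.549,.1895,-.449
dr(pose(hx,hy,hw,np.array([[6,13,78],[6,-13,78],[-6,-13,78],[-6,13,78]])/1e3))
dr(pose(hx,hy,hw,np.array([[0,41,59],[0,-41,59]])/1e3))
dr(pose(hx,hy,hw,np.array([[15,19,0],[15,-19,0],[-15,-19,0],[-15,19,0]])/1e3))
cv2.imwrite("pics/c3.png",im[:,:800])
# grinder
for n in ("scene",):
  m=robot.camera_model(n);R=np.array(m["R"]);C=-R.T@np.array(m["t"])
  for uv,yy in [((215,135),.17),((195,160),.17),((340,228),-.25),((330,322),-.25),((240,172),.1)]:
    dd=R.T@np.array([(uv[0]-m["cx"])/m["fx"],(uv[1]-m["cy"])/m["fy"],1]);print(uv,C+dd*(yy-C[1])/dd[1])
for z in(.1,.15,.2,.25):print(z,ray("top",(253,188),z),ray("top",(253,275),z),ray("top",(480,187),z),ray("top",(360,200),z),ray("top",(238,188),z)[1])
print("bins",ray("top",(160,88),.05),ray("top",(260,85),.03))
```

```text
[ 0.59821313 -0.03921429  0.095     ] [ 0.60307329 -0.19728985  0.095     ] rail yaw 0.030736158779645733
rail 0.5992518959565113 -0.073
(215, 135) [0.36399318 0.17       0.23270226]
(195, 160) [0.3095098  0.17       0.18368874]
(340, 228) [ 0.38981909 -0.25        0.23585788]
(330, 322) [ 0.3878572  -0.25        0.00902179]
(240, 172) [0.38788062 0.1        0.16256389]
0.1 [0.45029116 0.1614949  0.1       ] [0.2798361  0.16216887 0.1       ] [ 0.44918483 -0.28705079  0.1       ] [ 0.4248681  -0.04977406  0.1       ] 0.1913403292510535
0.15 [0.44283262 0.16050321 0.15      ] [0.28180121 0.16113992 0.15      ] [ 0.44178745 -0.26324452  0.15      ] [ 0.41881508 -0.0390857   0.15      ] 0.18869862148603758
0.2 [0.43537407 0.15951151 0.2       ] [0.28376631 0.16011096 0.2       ] [ 0.43439007 -0.23943825  0.2       ] [ 0.41276205 -0.02839734  0.2       ] 0.18605691372102165
0.25 [0.42791553 0.15851982 0.25      ] [0.28573142 0.15908201 0.25      ] [ 0.42699269 -0.21563199  0.25      ] [ 0.40670903 -0.01770897  0.25      ] 0.18341520595600574
bins [0.6784688  0.36340863 0.05      ] [0.69076256 0.14650022 0.03      ]
```

View pics/c3.png

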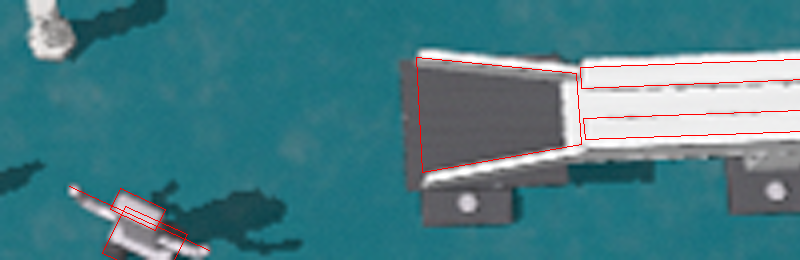

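The rail overlay fits: x .599, y -.073, yaw .03. So does the hook overlay: x .549, y .1895, yaw -.45. The nearby grinder wheel (x up to .45, y up to .19, top z .235) is close to where the gripper body would be, so I'll tilt the body slightly away about the closing axis.

```bash
cat >> h.py <<'E'
from scipy.spatial.transform import Rotation as Ro
HOOK=(.549,.1895,-.449); RAIL=(.599,-.073,.031)
def tgt(frame,lp,tilt=-.25):
    """TCP pose so that grasp point lies at local point lp (m) of frame (yaw), tilted about tool y"""
    x,y,w=frame; g=pose(x,y,w,[lp])[0]
    R=Ro.from_euler("xyz",[np.pi,0,w+np.pi/2])*Ro.from_rotvec([0,tilt,0])
    return g+R.apply([0,0,.019]),R
def go(p,R):
    s=robot.observe();R0=Ro.from_euler("xyz",s["tool_rot"])
    print("t",round(s["time"],2),"shift",R0.inv().apply(p-s["tool_pos"]).round(4),"turn",(R0.inv()*R).as_rotvec().round(3),"goal",p.round(3))
E
python3 - <<'E'
from h import *
p,R=tgt(HOOK,(0,0,.25));go(p,R)
go(*tgt(HOOK,(0,0,.25),0))
E
```

```text
t 0.1 shift [-0.4836 -0.209  -0.0053] turn [ 0.22  -0.18   1.758] goal [0.547 0.185 0.232]
t 0.1 shift [-0.4845 -0.2044 -0.0047] turn [-1.000e-03  1.000e-03  1.768e+00] goal [0.549 0.19  0.231]
```

Call:
arm_command:
  moves:
    - [[-0.04,-0.02,-0.02],[0,0,0.14],0.07]
    - [[-0.08,-0.035,-0.03],[0,0,0.28],0.07]
    - [[-0.12,-0.05,-0.03],[0,0,0.42],0.07]
    - [[-0.165,-0.07,-0.03],[0,0,0.56],0.07]
    - [[-0.21,-0.09,-0.03],[0,0,0.7],0.07]

```text
time: 0.6
tool_pos: [0.3127, 0.3676, 0.2566]
tool_rot: [-3.141, -0.0, 2.185]
contact_force: [0.6, 0.4, 0.6]
opening: 0.0701
grip_force: 0.0
```

```bash
python3 -c "
from h import *
go(*tgt(HOOK,(0,0,.25)))"
```

```text
t 0.6 shift [-0.284   0.0864  0.025 ] turn [ 0.133 -0.226  1.057] goal [0.547 0.185 0.232]
```

Call:
arm_command:
  moves:
    - [[-0.04,0.012,0],[0.02,-0.03,0.14],0.07]
    - [[-0.085,0.025,0],[0.035,-0.06,0.28],0.07]
    - [[-0.13,0.04,0],[0.05,-0.09,0.41],0.07]
    - [[-0.17,0.052,0.005],[0.07,-0.115,0.55],0.07]
    - [[-0.21,0.065,0.01],[0.085,-0.145,0.68],0.07]

```text
time: 1.1
tool_pos: [0.4877, 0.2342, 0.2464]
tool_rot: [-3.11, 0.163, 1.505]
contact_force: [0.9, -0.0, 0.2]
opening: 0.0697
grip_force: 0.0
```

```bash
python3 -c "
from h import *
go(*tgt(HOOK,(0,0,.2)))"
```

```text
t 1.1 shift [-0.0338  0.0646  0.0693] turn [ 0.048 -0.08   0.376] goal [0.547 0.185 0.182]
```

Call:
arm_command:
  moves:
    - [[-0.01,0.02,0.01],[0.02,-0.03,0.13],0.07]
    - [[-0.02,0.04,0.02],[0.035,-0.055,0.26],0.07]
    - [[-0.034,0.0646,0.04],[0.048,-0.08,0.376],0.07]
    - [[-0.034,0.0646,0.0693],[0.048,-0.08,0.376],0.07]
    - [[-0.034,0.0646,0.0693],[0.048,-0.08,0.376],0.07]

```text
time: 1.6
tool_pos: [0.5442, 0.1855, 0.1774]
tool_rot: [-3.133, 0.255, 1.128]
contact_force: [-0.8, 0.6, -0.5]
opening: 0.0699
grip_force: 0.0
```

Run:
```python
from h import *
go(*tgt(HOOK,(0,0,.12)))
t=robot.read_camera("top")[:,:,::-1];s=robot.read_camera("scene")[:,:,::-1]
a=cv2.resize(t[80:240,150:310],(400,400));b=cv2.resize(s[60:220,180:340],(400,400))
cv2.imwrite("pics/c4.png",np.hstack([a,b]))
```

```text
t 1.6 shift [0.0201 0.0032 0.0731] turn [-0.007  0.005  0.006] goal [0.547 0.185 0.102]
```

View pics/c4.png

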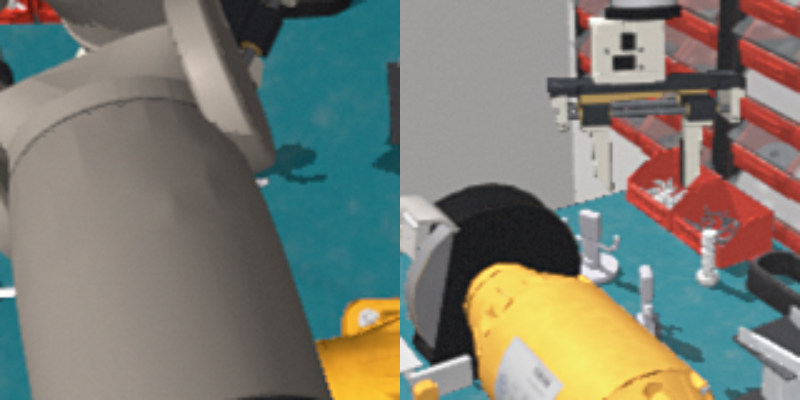

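The gripper hangs above the hook, with its long body axis along the closing line. In the scene view the hook's block top is at about px (278.5,167) and the fingertip midpoint at about (278.6,134). I'll check those against the projection.

Run:
```python
from h import *
s=robot.observe();print(proj("scene",s["tool_pos"]),proj("scene",pose(*HOOK,[[0,0,.078],[0,0,.046],[.006,.013,.078],[-.006,-.013,.078],[-.006,.013,.078],[.006,-.013,.078]])).round(1).tolist())
im=robot.read_camera("scene")[150:205,260:300,::-1]
g=im.astype(int)
for r in range(12,30,3): print(150+r,[int(v) for v in g[r,8:32,2]])
```

```text
[[278.44525033 132.96796942]] [[278.8, 167.5], [278.8, 177.7], [280.5, 164.9], [277.1, 170.2], [276.0, 165.2], [281.7, 169.9]]
162 [66, 72, 73, 74, 74, 74, 73, 70, 65, 65, 64, 70, 67, 68, 66, 63, 64, 60, 62, 63, 66, 66, 67, 67]
165 [63, 63, 66, 66, 73, 73, 71, 68, 75, 86, 82, 80, 65, 68, 80, 83, 77, 76, 72, 71, 70, 68, 71, 78]
168 [42, 62, 65, 64, 65, 59, 64, 137, 234, 242, 237, 230, 165, 79, 72, 69, 63, 64, 62, 63, 64, 61, 65, 67]
171 [63, 69, 70, 74, 78, 74, 73, 98, 161, 186, 170, 162, 142, 82, 66, 66, 67, 67, 70, 71, 81, 79, 76, 82]
174 [46, 44, 50, 47, 45, 44, 50, 98, 152, 155, 149, 150, 136, 85, 76, 77, 74, 65, 66, 64, 64, 65, 62, 65]
177 [69, 67, 68, 68, 63, 60, 52, 70, 125, 157, 152, 149, 134, 76, 57, 62, 63, 65, 68, 70, 71, 72, 68, 68]
```

Position matches within about 2 mm, so I'll descend.

Call:
arm_command:
  moves:
    - [[0.005,0.001,0.018],[0,0.005,0],0.07]
    - [[0.01,0.002,0.036],[0,0.005,0.005],0.07]
    - [[0.015,0.003,0.055],[-0.005,0.005,0.006],0.07]
    - [[0.02,0.003,0.073],[-0.007,0.005,0.006],0.07]
    - [[0.02,0.003,0.073],[-0.007,0.005,0.006],0.07]

```text
time: 2.25
tool_pos: [0.5484, 0.1875, 0.1057]
tool_rot: [3.135, 0.245, 1.124]
contact_force: [0.0, -0.4, -0.0]
opening: 0.0701
grip_force: 0.0
```

```bash
python3 -c "
from h import *
go(*tgt(HOOK,(0,0,.068)))"
```

```text
t 2.25 shift [ 0.011  -0.0007  0.0551] turn [ 0.007 -0.005  0.002] goal [0.547 0.185 0.05 ]
```

Call:
arm_command:
  moves:
    - [[0.003,0,0.013],[0.007,0,0],0.07]
    - [[0.006,0,0.026],[0.007,-0.005,0],0.07]
    - [[0.009,0,0.04],[0.007,-0.005,0],0.07]
    - [[0.011,0,0.053],[0.007,-0.005,0],0.07]
    - [[0.011,0,0.055],[0.007,-0.005,0],0.07]

```text
time: 2.75
tool_pos: [0.5474, 0.1839, 0.0479]
tool_rot: [-3.139, 0.251, 1.123]
contact_force: [-1.0, 0.9, 0.3]
opening: 0.0704
grip_force: 0.0
```

Call:
arm_command:
  moves:
    - [[0,0,0],[0,0,0],0.04]
    - [[0,0,0],[0,0,0],0.02]
    - [[0,0,0],[0,0,0],0.008]
    - [[0,0,0],[0,0,0],0.005]
    - [[0,0,0],[0,0,0],0.005]
  squeeze: 25

```text
time: 3.25
tool_pos: [0.5488, 0.1845, 0.0505]
tool_rot: [3.14, 0.248, 1.122]
contact_force: [0.3, -0.1, 0.3]
opening: 0.0346
grip_force: 0.0
```

Call:
arm_command:
  moves:
    - [[0,0,0],[0,0,0],0.005]
    - [[0,0,0],[0,0,0],0.005]
    - [[0,0,0],[0,0,0],0.005]
    - [[0,0,0],[0,0,0],0.005]
    - [[0,0,0],[0,0,0],0.005]

```text
time: 3.75
tool_pos: [0.5485, 0.1844, 0.0499]
tool_rot: [3.141, 0.249, 1.122]
contact_force: [-0.1, 0.4, -1.8]
opening: 0.0118
grip_force: 25.0
```

```bash
python3 -c "
from h import *
s=robot.observe();print(s['grip_force'],s['opening'],s['tool_pos'],s['tool_rot'])
go(*tgt(HOOK,(0,0,.19)))
im=robot.read_camera('scene')[:,:,::-1];cv2.imwrite('pics/g.png',im)"
```

```text
24.999160766601562 0.011824336272241854 [0.5484904  0.18440106 0.04989858] [3.14127102 0.24914718 1.12205925]
t 3.75 shift [-0.0299 -0.0017 -0.118 ] turn [ 0.    -0.001  0.   ] goal [0.547 0.185 0.172]
```

Gripped: 11.8 mm opening at 25 N. Now I'll lift.

Call:
arm_command:
  moves:
    - [[-0.006,0,-0.024],[0,0,0],0.005]
    - [[-0.012,0,-0.048],[0,0,0],0.005]
    - [[-0.018,0,-0.072],[0,0,0],0.005]
    - [[-0.026,0,-0.1],[0,0,0],0.005]
    - [[-0.032,0,-0.125],[0,0,0],0.005]
  squeeze: 40

```text
time: 4.3
tool_pos: [0.5484, 0.1842, 0.1804]
tool_rot: [3.141, 0.249, 1.122]
contact_force: [0.7, 0.9, -2.1]
opening: 0.0118
grip_force: 40.0
```

```bash
python3 -c "
from h import *
s=robot.observe();print(s['grip_force'],s['opening'],s['tool_pos'])
go(*tgt(RAIL,(0,.095,.19)))"
```

```text
39.99863862991333 0.011843208858331794 [0.54837107 0.18415432 0.18040563]
t 4.3 shift [-0.1234  0.1155  0.0405] turn [-0.118 -0.001 -0.465] goal [0.596 0.017 0.172]
```

Call:
arm_command:
  moves:
    - [[-0.025,0.023,0.008],[-0.02,0,-0.09],0.005]
    - [[-0.05,0.046,0.016],[-0.05,0,-0.19],0.005]
    - [[-0.075,0.07,0.024],[-0.07,0,-0.28],0.005]
    - [[-0.1,0.093,0.032],[-0.095,0,-0.375],0.005]
    - [[-0.1234,0.1155,0.0405],[-0.118,0,-0.465],0.005]

```text
time: 4.8
tool_pos: [0.5964, 0.0161, 0.1703]
tool_rot: [3.141, 0.249, 1.606]
contact_force: [0.8, 0.7, -1.7]
opening: 0.0118
grip_force: 40.0
```

Run:
```python
from h import *
s=robot.observe();print(s['tool_pos'],s['tool_rot'])
go(*tgt(RAIL,(0,.095,.19)))
t=robot.read_camera("top")[:,:,::-1];b=robot.read_camera("scene")[:,:,::-1]
cv2.imwrite("pics/c5.png",np.hstack([cv2.resize(t[70:170,250:350],(400,400)),cv2.resize(b[130:230,280:380],(400,400))]))
print(proj("scene",pose(*RAIL,[[0,.095,.122],[0,.095+.041,.181],[0,.095-.041,.181],[.006,.108,.2]])).round(1).tolist())
```

```text
[0.59639712 0.01607182 0.17030856] [3.14148373 0.24931698 1.60584239]
t 4.8 shift [ 0.0008 -0.0002 -0.0015] turn [ 0.001 -0.001  0.004] goal [0.596 0.017 0.172]
[[333.2, 177.0], [323.8, 148.3], [346.8, 162.8], [334.0, 145.2]]
```

View pics/c5.png

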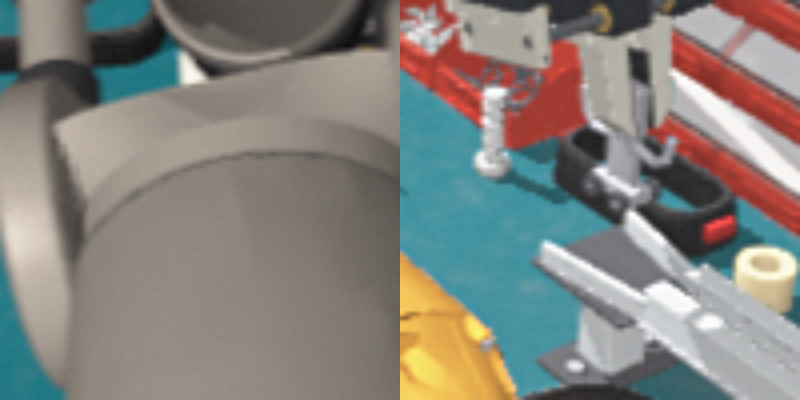

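The scene view shows the hook upright above the bay: foot at about px (333,181), horn tip (348,166), both close to prediction. Now I'll lower it toward the bay floor.

Call:
arm_command:
  moves:
    - [[0.002,0,0.008],[0,0,0.004],0.005]
    - [[0.004,0,0.016],[0,0,0.004],0.005]
    - [[0.006,0,0.024],[0,0,0.004],0.005]
    - [[0.0085,0,0.032],[0,0,0.004],0.005]
    - [[0.0105,0,0.04],[0,0,0.004],0.005]

```text
time: 5.4
tool_pos: [0.5961, 0.0185, 0.128]
tool_rot: [3.141, 0.249, 1.599]
contact_force: [0.4, 0.2, -2.0]
opening: 0.0122
grip_force: 40.0
```

Call:
arm_command:
  moves:
    - [[0.0005,0,0.0015],[0,0,0],0.005]
    - [[0.0008,0,0.003],[0,0,0],0.005]
    - [[0.0011,0,0.0045],[0,0,0],0.005]
    - [[0.0015,0,0.006],[0,0,0],0.005]
    - [[0.0015,0,0.006],[0,0,0],0.005]

```text
time: 5.9
tool_pos: [0.5964, 0.0176, 0.1229]
tool_rot: [3.14, 0.249, 1.597]
contact_force: [-0.0, 0.6, -2.5]
opening: 0.0116
grip_force: 40.0
```

Run:
```python
from h import *
s=robot.observe();print(s['tool_pos'],s['tool_rot'],s['contact_force'],s['torque'])
go(*tgt(RAIL,(0,.095,.138)))
```

```text
[0.59635007 0.01764584 0.12289546] [3.1400026  0.24912223 1.59743252] [-0.0484149   0.60186649 -2.45516999] [ 0.11931749  0.063531   -0.04189233]
t 5.9 shift [ 0.0004 -0.0002  0.0033] turn [ 0.001 -0.001 -0.004] goal [0.596 0.017 0.12 ]
```

Call:
arm_command:
  moves:
    - [[0.0002,0,0.001],[0,0,0],0.005]
    - [[0.0005,0,0.002],[0,0,0],0.005]
    - [[0.0008,0,0.003],[0,0,0],0.005]
    - [[0.001,0,0.004],[0,0,0],0.005]
    - [[0.001,0,0.004],[0,0,0],0.005]

```text
time: 6.4
tool_pos: [0.5964, 0.0178, 0.1198]
tool_rot: [3.139, 0.249, 1.597]
contact_force: [-2.3, 1.3, 4.5]
opening: 0.0118
grip_force: 40.0
```

The foot is on the bay floor at the expected height. Now I'll slide it toward -y, first to the lip entrance.

Call:
arm_command:
  moves:
    - [[-0.0083,0,0.0015],[0,0,0],0.005]
    - [[-0.018,0,0.004],[0,0,0],0.005]
    - [[-0.0277,0,0.0065],[0,0,0],0.005]
    - [[-0.0374,0,0.009],[0,0,0],0.005]
    - [[-0.047,0,0.0115],[0,0,0],0.005]

```text
time: 6.9
tool_pos: [0.599, -0.0303, 0.1209]
tool_rot: [3.136, 0.248, 1.597]
contact_force: [-0.2, 6.1, 7.4]
opening: 0.0119
grip_force: 40.0
```

Run:
```python
from h import *
s=robot.observe();print(s['tool_pos'],s['tool_rot'],s['contact_force'],s['torque'])
go(*tgt(RAIL,(0,.0,.138)))
```

```text
[ 0.59899546 -0.03031647  0.12090971] [3.13552605 0.24760465 1.59662688] [-0.22096795  6.11136044  7.41484945] [0.93997794 0.06694409 0.00159128]
t 6.9 shift [-0.0456 -0.0012  0.0129] turn [ 0.005 -0.002 -0.005] goal [ 0.599 -0.078  0.12 ]
```

Call:
arm_command:
  moves:
    - [[-0.0083,-0.0003,0.0015],[0.003,0,0],0.005]
    - [[-0.018,-0.0005,0.004],[0.005,0,0],0.005]
    - [[-0.0277,-0.0008,0.0065],[0.005,0,0],0.005]
    - [[-0.0374,-0.001,0.009],[0.005,0,0],0.005]
    - [[-0.047,-0.0012,0.0115],[0.005,0,0],0.005]

```text
time: 7.4
tool_pos: [0.5988, -0.079, 0.1209]
tool_rot: [-3.141, 0.248, 1.597]
contact_force: [-0.3, 10.1, 10.0]
opening: 0.0117
grip_force: 40.0
```

Run:
```python
from h import *
s=robot.observe();print(s['tool_pos'],s['tool_rot'],s['contact_force'],s['torque'])
go(*tgt(RAIL,(0,-.098,.138)))
b=robot.read_camera("scene")[:,:,::-1]
cv2.imwrite("pics/c6.png",cv2.resize(b[120:270,290:440],(600,600),interpolation=cv2.INTER_CUBIC))
```

```text
[ 0.59877155 -0.07899888  0.12090095] [-3.14149115  0.24792034  1.5966091 ] [-0.27221144 10.10275089 10.02924388] [ 1.85874525  0.02391387 -0.04779841]
t 7.4 shift [-0.0934  0.0009  0.025 ] turn [-0.001 -0.002 -0.005] goal [ 0.602 -0.176  0.12 ]
```

View pics/c6.png

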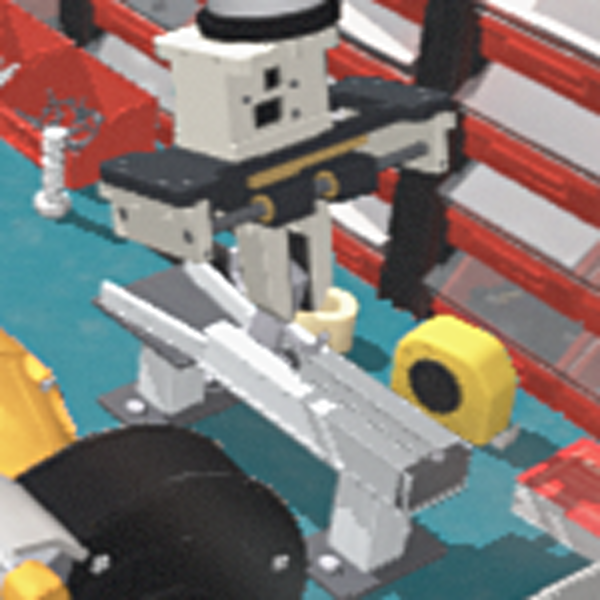

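The hook is inside the lips, and the forward horn tip shows at crop (320,340), px (370,205). I'll compare that with the upright prediction.

Run:
```python
from h import *
s=robot.observe();R=Ro.from_euler("xyz",s["tool_rot"]);g=s["tool_pos"]-R.apply([0,0,.019])
loc=Ro.from_euler("z",-RAIL[2]).apply(g-[RAIL[0],RAIL[1],0]);print("grasp in rail",loc)
for a in (0,.1,.17,.25):
    P=np.array([[0,-.041,.059-.068],[0,.041,.059-.068],[0,0,.034-.068],[0,-.013,.078-.068],[0,.013,.078-.068]])
    P=Ro.from_rotvec([a,0,0]).apply(P)+loc
    print(a,((proj("scene",pose(*RAIL,P))-[290,120])*4).round(0).tolist())
```

```text
grasp in rail [-0.00049162 -0.00351199  0.13936429]
0 [[340.0, 329.0], [238.0, 260.0], [283.0, 331.0], [307.0, 276.0], [275.0, 255.0]]
0.1 [[337.0, 335.0], [238.0, 254.0], [279.0, 328.0], [308.0, 279.0], [276.0, 254.0]]
0.17 [[335.0, 338.0], [238.0, 249.0], [276.0, 325.0], [309.0, 281.0], [277.0, 253.0]]
0.25 [[333.0, 341.0], [239.0, 244.0], [273.0, 322.0], [309.0, 283.0], [279.0, 252.0]]
```

The hook has pitched and lagged in the pads from drag. I'll open so that it settles flat in the channel, look, and regrip.

Call:
arm_command:
  moves:
    - [[0,0,0],[0,0,0],0.03]
    - [[0,0,0],[0,0,0],0.03]
    - [[0,0,0],[0,0,0],0.03]
    - [[0,0,0],[0,0,0],0.03]
    - [[0,0,0],[0,0,0],0.03]

```text
time: 7.95
tool_pos: [0.5976, -0.079, 0.1193]
tool_rot: [-3.137, 0.249, 1.598]
contact_force: [0.1, -0.8, 0.6]
opening: 0.0297
grip_force: 0.0
```

Run:
```python
from h import *
s=robot.observe();print(s['tool_pos'],s['tool_rot'],s['contact_force'],s['opening'])
R=Ro.from_euler("xyz",s["tool_rot"]);g=s["tool_pos"]-R.apply([0,0,.019])
print("grasp in rail",Ro.from_euler("z",-RAIL[2]).apply(g-[RAIL[0],RAIL[1],0]))
for y in(0,.01,.02):print(y,((proj("scene",pose(*RAIL,[[0,y-.041,.129],[0,y+.041,.129],[0,y,.104],[0,y,.148]]))-[300,140])*7.5).round(0).tolist())
b=robot.read_camera("scene")[:,:,::-1]
cv2.imwrite("pics/c7.png",cv2.resize(b[140:220,300:380],(600,600),interpolation=cv2.INTER_CUBIC))
```

```text
[ 0.59761283 -0.07897579  0.11934398] [-3.13741007  0.24907083  1.59796332] [ 0.07961995 -0.75130527  0.62931473] 0.02969901454364806
grasp in rail [-0.0014743  -0.00124674  0.13775751]
0 [[554.0, 465.0], [364.0, 336.0], [448.0, 468.0], [463.0, 345.0]]
0.01 [[529.0, 449.0], [343.0, 321.0], [425.0, 452.0], [440.0, 330.0]]
0.02 [[506.0, 432.0], [321.0, 307.0], [403.0, 436.0], [417.0, 315.0]]
```

View pics/c7.png

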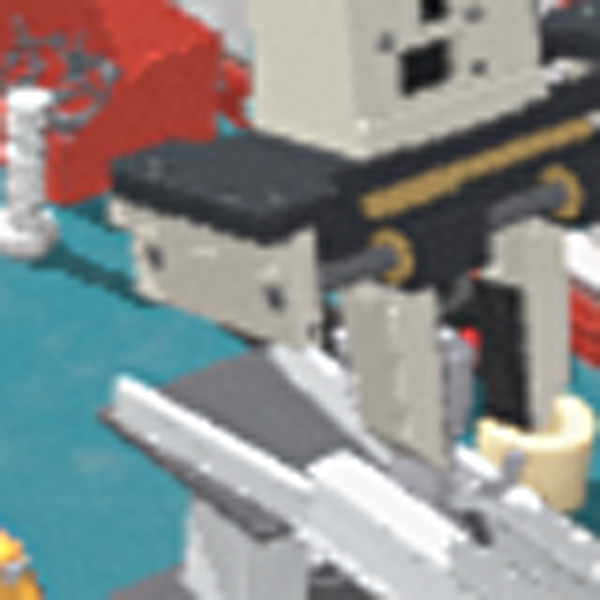

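Released, the hook stands upright in the channel, with its horn tip at crop (513,460). That puts it at about rail y +15 mm, some 16 mm behind the pads. I'll regrip it centred, then carry it 3 mm off the floor to avoid drag.

Call:
arm_command:
  moves:
    - [[0.005,0.001,-0.001],[0,0,0],0.03]
    - [[0.01,0.001,-0.0025],[0,0,0],0.03]
    - [[0.0155,0.001,-0.004],[0,0,0],0.03]
    - [[0.0155,0.001,-0.004],[0,0,0],0.03]
    - [[0.0155,0.001,-0.004],[0,0,0],0.025]

```text
time: 8.5
tool_pos: [0.5984, -0.0627, 0.1197]
tool_rot: [-3.138, 0.249, 1.598]
contact_force: [0.9, -0.3, 0.3]
opening: 0.0264
grip_force: 0.0
```

Call:
arm_command:
  moves:
    - [[0,0,0],[0,0,0],0.005]
    - [[0,0,0],[0,0,0],0.005]
    - [[0,0,0],[0,0,0],0.005]
    - [[0,0,0],[0,0,0],0.005]
    - [[0,0,0],[0,0,0],0.005]
  squeeze: 55

```text
time: 9.0
tool_pos: [0.5984, -0.0632, 0.1197]
tool_rot: [-3.138, 0.249, 1.597]
contact_force: [0.8, -0.5, -0.8]
opening: 0.0115
grip_force: 55.0
```

Call:
arm_command:
  moves:
    - [[-0.0002,0,-0.001],[0,0,0],0.005]
    - [[-0.0005,0,-0.002],[0,0,0],0.005]
    - [[-0.0007,0,-0.003],[0,0,0],0.005]
    - [[-0.0008,0,-0.0033],[0,0,0],0.005]
    - [[-0.0008,0,-0.0033],[0,0,0],0.005]

```text
time: 9.5
tool_pos: [0.5983, -0.063, 0.1231]
tool_rot: [-3.138, 0.249, 1.598]
contact_force: [0.3, -0.3, -1.3]
opening: 0.0116
grip_force: 55.0
```

Run:
```python
from h import *
s=robot.observe();print(s['tool_pos'],s['tool_rot'],s['contact_force'],s['torque'],s['opening'])
go(*tgt(RAIL,(0,-.098,.141)))
```

```text
[ 0.59834389 -0.06297626  0.12308019] [-3.13802444  0.24908766  1.5975988 ] [ 0.28320467 -0.28958807 -1.29772427] [ 0.13371756  0.13153055 -0.03308966] 0.011579276091368846
t 9.5 shift [-0.1091  0.0009  0.0283] turn [-0.005 -0.001 -0.004] goal [ 0.602 -0.176  0.123]
```

Call:
arm_command:
  moves:
    - [[-0.0097,0,0.0025],[0,0,0.004],0.005]
    - [[-0.0194,0,0.005],[0,0,0.004],0.005]
    - [[-0.029,0.0002,0.0074],[0,0,0.004],0.005]
    - [[-0.0388,0.0003,0.0099],[0,0,0.004],0.005]
    - [[-0.0485,0.0004,0.0124],[0,0,0.004],0.005]

```text
time: 10.0
tool_pos: [0.6, -0.1143, 0.123]
tool_rot: [-3.139, 0.249, 1.593]
contact_force: [-0.1, 0.9, -1.5]
opening: 0.0116
grip_force: 55.0
```

Call:
arm_command:
  moves:
    - [[-0.0097,0,0.0025],[0,0,0],0.005]
    - [[-0.0194,0,0.005],[0,0,0],0.005]
    - [[-0.029,0.0002,0.0074],[0,0,0],0.005]
    - [[-0.0388,0.0003,0.0099],[0,0,0],0.005]
    - [[-0.0388,0.0003,0.0099],[0,0,0],0.005]

```text
time: 10.5
tool_pos: [0.6012, -0.1546, 0.123]
tool_rot: [-3.139, 0.249, 1.592]
contact_force: [0.7, -0.3, -0.5]
opening: 0.0116
grip_force: 55.0
```

Run:
```python
from h import *
s=robot.observe();print(s['tool_pos'],s['tool_rot'],s['contact_force'],s['torque'],s['opening'])
go(*tgt(RAIL,(0,-.098,.138)))
b=robot.read_camera("scene")[:,:,::-1];cv2.imwrite("pics/c8full.png",b)
cv2.imwrite("pics/c8.png",cv2.resize(b[160:260,330:430],(600,600),interpolation=cv2.INTER_CUBIC))
for y in(-.06,-.07,-.08):print(y,((proj("scene",pose(*RAIL,[[0,y-.041,.132],[0,y+.041,.132],[0,y,.107],[0,y,.151]]))-[330,160])*6+[6,18]).round(0).tolist())
```

```text
[ 0.60119716 -0.15456543  0.12298311] [-3.13917612  0.24948712  1.59207167] [ 0.69609488 -0.30454238 -0.53180411] [ 0.16655708  0.03461826 -0.03910686] 0.011592504607660002
t 10.5 shift [-0.0196  0.0006  0.0085] turn [-0.005 -0.001 -0.009] goal [ 0.602 -0.176  0.12 ]
-0.06 [[393.0, 347.0], [228.0, 235.0], [299.0, 345.0], [314.0, 245.0]]
-0.07 [[414.0, 361.0], [247.0, 247.0], [319.0, 359.0], [335.0, 258.0]]
-0.08 [[436.0, 376.0], [266.0, 261.0], [339.0, 374.0], [356.0, 272.0]]
```

View pics/c8.png

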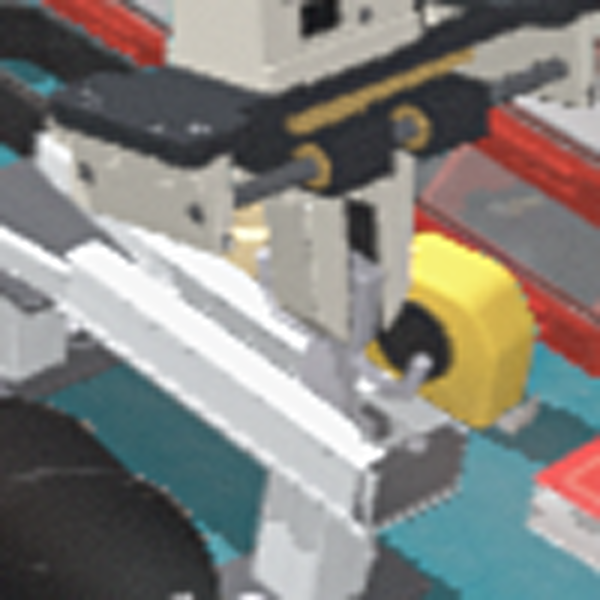

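The hook is upright in the channel: horn tips at crop (422,360) and (262,260) give rail y of about -75 mm. I'll creep on to the stop.

Call:
arm_command:
  moves:
    - [[-0.003,0,0.0008],[0,0,0],0.005]
    - [[-0.006,0,0.0015],[0,0,0],0.005]
    - [[-0.009,0,0.0023],[0,0,0],0.005]
    - [[-0.012,0.0003,0.0031],[0,0,0],0.005]
    - [[-0.0145,0.0003,0.0037],[0,0,0],0.005]

```text
time: 11.05
tool_pos: [0.6019, -0.1682, 0.123]
tool_rot: [-3.139, 0.249, 1.594]
contact_force: [-0.6, -0.2, -1.8]
opening: 0.0116
grip_force: 55.0
```

Call:
arm_command:
  moves:
    - [[-0.0015,0,0.0004],[0,0,0],0.005]
    - [[-0.003,0,0.0008],[0,0,0],0.005]
    - [[-0.0045,0,0.0012],[0,0,0],0.005]
    - [[-0.006,0,0.0015],[0,0,0],0.005]
    - [[-0.006,0,0.0015],[0,0,0],0.005]

```text
time: 11.55
tool_pos: [0.602, -0.1732, 0.1229]
tool_rot: [-3.139, 0.247, 1.593]
contact_force: [0.0, 4.3, 0.1]
opening: 0.012
grip_force: 55.0
```

It has touched the stop (Fy 4.3 N). I'll back off slightly, lower it, release, and rise away.

Call:
arm_command:
  moves:
    - [[0.002,0,-0.0005],[0,0,0],0.005]
    - [[0.0022,0,0.0005],[0,0,0],0.005]
    - [[0.0025,0,0.0015],[0,0,0],0.005]
    - [[0.0028,0,0.0028],[0,0,0],0.005]
    - [[0.0028,0,0.0028],[0,0,0],0.005]

```text
time: 12.05
tool_pos: [0.602, -0.1724, 0.1197]
tool_rot: [-3.139, 0.25, 1.593]
contact_force: [-0.6, -0.1, -0.9]
opening: 0.0117
grip_force: 55.0
```

Call:
arm_command:
  moves:
    - [[0,0,0],[0,0,0],0.03]
    - [[0,0,0],[0,0,0],0.04]
    - [[0,0,0],[0,0,0],0.05]
    - [[0,0,0],[0,0,0],0.05]
    - [[0,0,0],[0,0,0],0.05]

```text
time: 12.55
tool_pos: [0.602, -0.1722, 0.1196]
tool_rot: [-3.139, 0.249, 1.593]
contact_force: [0.2, 0.2, -0.3]
opening: 0.0464
grip_force: 0.0
```

Call:
arm_command:
  moves:
    - [[0,0,0],[0,0,0],0.05]
    - [[-0.0025,0,-0.01],[0,0,0],0.05]
    - [[-0.0075,0,-0.03],[0,0,0],0.05]
    - [[-0.0125,0,-0.05],[0,0,0],0.05]
    - [[-0.0175,0,-0.07],[0,0,0],0.05]

```text
time: 13.05
tool_pos: [0.6022, -0.1719, 0.1934]
tool_rot: [-3.14, 0.249, 1.593]
contact_force: [0.6, -0.1, 0.7]
opening: 0.0501
grip_force: 0.0
```

Call:
arm_command:
  moves:
    - [[-0.005,0,-0.02],[0,0,0],0.05]
    - [[-0.01,0,-0.04],[0,0,0],0.05]
    - [[-0.015,0,-0.06],[0,0,0],0.05]
    - [[-0.015,0,-0.06],[0,0,0],0.05]
    - [[-0.015,0,-0.06],[0,0,0],0.05]

```text
time: 13.55
tool_pos: [0.6022, -0.1716, 0.2537]
tool_rot: [-3.14, 0.249, 1.593]
contact_force: [-0.2, -0.1, -1.1]
opening: 0.0502
grip_force: 0.0
```

Run:
```python
from h import *
im=robot.read_camera("scene");b=im[:,:,::-1].astype(np.uint8)
# match the earlier c8full forward horn tip patch (px ~ (400,220)) and block top in the new picture
old=cv2.imread("pics/c8full.png");T=old[213:228,392:408]
r=cv2.matchTemplate(np.ascontiguousarray(b[200:250,380:435]),T,cv2.TM_CCOEFF_NORMED);_,v,_,l=cv2.minMaxLoc(r)
tip=(400+l[0]+380-392,220+l[1]+200-213);print("tip",tip,v)
for y in(-.085,-.092,-.098,-.104):print(y,(proj("scene",pose(*RAIL,[[0,y-.041,.129],[0,y+.041,.129],[0,y,.148]]))+[1,3]).round(1).tolist())
d=cv2.absdiff(b,old).max(2)
g=cv2.cvtColor(b,cv2.COLOR_BGR2GRAY)
for r in range(196,232,2): print(r," ".join("%3d"%v for v in g[r,370:412:1]))
```

```text
tip (404, 223) 0.6371616721153259
-0.085 [[404.3, 225.1], [375.8, 205.7], [390.8, 207.7]]
-0.092 [[406.9, 226.9], [378.1, 207.3], [393.3, 209.4]]
-0.098 [[409.1, 228.4], [380.1, 208.6], [395.5, 210.8]]
-0.104 [[411.4, 229.9], [382.1, 210.0], [397.6, 212.2]]
196 186 188 188 184 200 239 247 249 248 182 123 119 124 124 123 123 124 113  60  46  41  43  38  47  51  61  55  61  87 101  99 104 107  96  97 117 128 121 120 119 120 118
198 248 244 242 246 249 248 250 250 220 130 117 122 122 124 125 122 123 120 125 126 124 124 110  64  45  53  45  31  62 109 121 128 122 106  97 102  97  96 114 127 122 119
200 206 206 206 207 205 196 183 164 152 126 123 126 125 124 126 127 125 123 126 123 121 122 121 110  84 132 183 234 240 239 236 235 236 238 237 206 129 109  96  90  89 114
202 193 192 190 192 188 182 171 156 138 122 124 124 125 124 127 123 123 126 125 123 120 118 135 183 231 237 235 232 231 230 229 229 229 229 230 232 233 235 236 227 167 122
204 194 185 188 187 183 174 163 141  95  80  95 125 126 127 126 124 123 123 118 123 155 216 233 231 231 233 236 236 233 231 229 229 229 229 229 229 228 22
[... 1553 characters left out ...]
 163 163 168
224 214 239 250 248 247 246 246 247 249 248 227 189 172 174 176 174 171 170 172 169 173 166 161 146 145 142 186 243 195 155 146 151 151 156 159 169 174 144 153 161 163 163
226 204 202 195 199 242 251 249 247 246 246 247 250 251 203 174 190 174 169 170 170 168 169 167 160 151 167 177 191 234 254 236 160 144 142 151 191 206 177 148 156 165 157
228 203 202 202 203 202 205 219 246 251 249 246 246 246 248 249 242 202 169 166 169 165 166 168 161 144 144 169 190 174 187 218 245 254 245 185 152 145 147 155 163 166 154
230 203 202 201 202 202 199 198 198 201 229 251 250 248 246 246 246 248 249 239 168 159 163 162 157 143 153 165 168 179 193 214 226 223 200 158 168 193 162 148 161 162 148
```

The rear horn tip at px (379,206) and the block, whose edges are vertical, both fit rail y of about -95 mm with the hook upright. The arm is clear, so I'll hand in.

```bash
python3 -c "
from cell import robot
print(robot.hand_in())"
```

```text
the job is handed in; nothing more can be done
None
```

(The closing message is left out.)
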